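Load the film holder on the light box and set its dimmer

TASK

Get the light box ready for copying film: slide the black film holder along the white bed, nose first, into the railed pocket until it has dropped in and lies flat and square on the pocket floor; do not lift it off the box. Also slide the dimmer grip along its track until it stands level with the small steel pointer beside the track. Leave the other things on the box and the table where they are.

Things in the scene. Friction and masses are not known exactly. Their poses are not given: they have to be found in the camera images.
- lightbox: Fixed light box, 300 (x) x 440 (y) mm, white bed 34 above the table; origin under its centre. Its +y points from the open bed, where the holder starts, to the pocket; the dimmer strip runs along its -x edge. The pocket is a recess, floor 6 below the bed, x -47.5 to 47.5, y 30 to 185, far corners cut at 45 degrees.
- mouth (a point): Middle of the pocket's open (-y) end, at bed height: no wall, only the 6 mm step down. Grey rails 8 wide, 8 above the bed, run along the pocket's two sides and far end; from the mouth two equally high rails flare outwards towards -y, to 80 mm either side at 60 mm before the mouth. Axes as the light box.
- pocket (a point): Centre of the pocket floor (28 above the table): where the holder's origin comes when seated (the play is about 2.5 each way). Axes as the light box.
- holder: Loose flat black film holder with six amber windows, 90 (x) x 150 (y) x 16 (z) mm, about 250 g, too wide to grasp. Origin: centre of its underside, z up. Its +y end is the nose, both corners cut off 20 x 20 at 45 degrees; its -y end is a straight edge. Starts flat on the bed before the pocket, nose roughly towards it. Seated, its top is 44 above the table.
- dimmer (a joint): Position of the dimmer grip along its track, 0 to 0.10 m, growing towards the light box's +y; the grip stays where it is left, and moves at about 1.5 N.
- dimmer_top (a point): Centre of the top of the dimmer grip: an upright black block 28 (x) x 20 (y) x 40 (z) on a track housing 40 wide, 150 long, 14 high on the bed. This point is 88.5 above the table. The housing's centre is at x = -100, y = 115 of the light box.
- pointer: Fixed small dark steel pointer on the bed between the dimmer track and the light box's edge, 22 (y) x 19 (x) x 8 high, its tip towards the track (+x). Its y is where the middle of the dimmer grip must stand. Axes as the light box; origin beneath it, 5 behind the tip.
- loupe: Bystander: black waisted magnifier, 40 mm across, 45 mm tall, standing on the bed beside the pocket, on the far side from the dimmer; origin under its centre.
- film_can: Bystander: 35 mm film cartridge standing on end on the bed, 26 mm across, 49 mm tall; origin under its centre.
- phone: Bystander: dark phone lying flat, 150 x 72 x 8; origin under its centre, x along its length.
- scissors: Bystander: scissors lying flat, about 175 long, 75 wide, 10 high; origin at the pivot, x towards the blade tips.
- keys: Bystander: key ring (39 across) with a flat key, about 105 long, 5 high; origin at the ring's centre, key to -x.
There are look-alikes about, which are no part of the job. What is shaped like the holder but blue or green is not meant.

How it is judged:
By the outcome, as a careful person would: the job done as asked, in the order asked, and still so for the second after the job is handed in, with the robot touching nothing.
It also fails if it takes over 72 s, if anything falls off the work surface, if the arm or the gripper's body presses on something with over 40 N, if the wrist force passes 120 N, or if a joint passes its speed limit or range.

ROBOT

A 7-joint arm with a two-finger parallel gripper is mounted at the origin on the work surface. World frame = base frame: x ahead of the robot, y to its left, z up, the work surface at z = 0. Lengths are in m, angles in rad, forces in N, time in s.
With the tool pointing down it reaches from about 0.35 to 0.9 m from the base axis. Payload 8.1 kg.
Tool frame: the origin (TCP) lies midway between the tips of the shut fingers; the grasp point (between the pads) lies 19 mm behind it; z points along the fingers, x is the direction in which the jaws open and shut, and the axes are right-handed (so a half turn about z gives the same grasp; the last joint's range is limited). The gripper opens to 92 mm and grips with 3 to 60 N. Pads are 19 mm wide; open, the fingers measure 130 mm over their backs; the gripper's body (75 mm by 190 mm) begins 47 mm behind the grasp point.
Start: joints at [-1.437, 0.434, 0.025, 1.573, -0.012, 1.134, -0.075], TCP at [0.147, 0.608, 0.227] pointing down, gripper open.
Joint ranges: [-2.62, 2.62], [-0.44, 2.09], [-1.27, 1.32], [0.08, 2.57], [-1.32, 4.46], [0.12, 2], [-2.74, 2.74]. Speed limits (rad/s): [2.22, 2.22, 3.01, 3.01, 3.14, 3.14, 3.14].

INTERFACE

Orientations are given as a rotation vector (axis times angle).
In Python, from cell import arm gives the robot as it stands. The module is installed in compiled form; this text tells all that it offers.
- The arm moves only by the tool play_rows, never from a script. Its argument "motion" is a list of rows, each a list of 7 numbers: the gripper's target within -1 to 1 (fully open at 1, half-way at 0, shut at -1), then the shift along the tool's x, y, z in mm, then the turn, a rotation vector about the tool's x, y, z in rad. In form: [[claw, tx, ty, tz, ax, ay, az], ...]. A call has 1 to 10 rows; each row is the pose to reach, as a shift and turn from the pose measured when the call began, along the tool's axes at that moment; what a row does not reach only later rows make up. A row lasts 1/10 s, in which the tool goes at most 50 mm and 8.59 degrees, less where a joint would pass 70% of its speed; a pose out of reach is approached as far as the arm can. A call with a gripper value outside its range is refused whole. The fingers move at their own pace and stop on an object; "force" is the grip in N (left out, the last holds). Time passes only in rows, so rows that repeat a pose let the fingers close. It gives the time, the measured TCP pose, the force and the opening at its end, in the units of the state.
- arm.observe(): the state, without advancing time (a new reading comes with each control period).
- arm.get_image(name): name is "scene" or "side" or "wrist"; returns a dict with "img" (384x512x3 uint8, blue, green, red), "depth" (384x512 float32, m along the optical axis (not along the pixel's ray), 0 where there is no reading), "K" (3x3 intrinsics, pixels), "rvec" (rotation vector, rad) and "tvec" (3), from world to camera coordinates, as OpenCV has them. Camera axes: x right, y down, z forward; pixel columns grow to the right and rows downward; lengths in m; the calibration is good to about 2 mm. A picture is of the moment at which its call begins.
- arm.sign_off(): hands the job in, once; it reports no verdict.
Trained networks look in a picture, given as the dict that the camera call returned (one of the last four; its "shot" number tells which), for a name from the list of things; names that differ only in an ending like _2 or _b are one class to them, and where a whole thing is asked for, a point or a joint stands for the part that bears it (a point fixed in the world has none). Each returns a list of dicts, best first, with "score" (0 to 1); they miss things now and then, are a little off and sometimes report something else, mostly with a low value. They report only what shows in the picture. A call takes as long as a camera call. They do not tell look-alikes from the thing itself.
- arm.look_for(picture, query): "box" ([left, top, width, height] as shares, 0 to 1, of the picture: columns of its width, rows of its height, round what is visible of it).
The state is a dict: "clock": time; "joints": joint angles; "dq": joint speeds; "joint_efforts": joint torques, N m; "position": TCP position; "ee_rot": TCP orientation; "force": force on the tool from outside, world axes, zero at the start; "ft_torque": the same for the moment, N m; "width": opening from 0.0 (shut) to 1.0 (fully open).
Only numpy, scipy, OpenCV 4.12 (cv2) and the standard library are available. Lean on these libraries where they do the work, as an engineer would, in place of code of your own. Each camera call takes 0.05 s, during which the arm holds its last target. There are 200 camera calls.

## Working session

There is one attempt and no reset: what is moved stays moved. The work goes in short steps, Python scripts to look and compute and a tool call to move; the robot and the scene stay as the last step left them, time stands still between calls to the robot, and variables do not carry over. Pictures are saved under pics/ and viewed, on a budget of 10 in all, crops included, one or two more only if the job needs it, and the job is handed in when it is done.

Besides the shell and the picture viewer there is one more tool, called after ">>>" as name(argument=value, ...), one argument or row to a line, values as JSON. play_rows: Moves the arm, as the interface text tells. Its arguments: {"type":"object","properties":{"motion":{"type":"array"},"force":{"type":"number"}},"required":["motion"]}

```bash
mkdir -p pics
cat > h.py <<'E'
import numpy as np, cv2
from cell import arm
def w2c(im): return cv2.Rodrigues(np.array(im["rvec"],float))[0], np.array(im["tvec"],float).ravel()
def pts(im):
    """world xyz for each pixel"""
    R,t=w2c(im); K=np.array(im["K"]); h,w=im["depth"].shape
    u,v=np.meshgrid(np.arange(w),np.arange(h)); d=im["depth"]
    c=np.stack([(u-K[0,2])/K[0,0]*d,(v-K[1,2])/K[1,1]*d,d],-1)
    P=(c-t)@R; P[d==0]=np.nan; return P
def proj(im,X):
    return cv2.projectPoints(np.array(X,float).reshape(-1,3),np.array(im["rvec"],float),np.array(im["tvec"],float),np.array(im["K"],float),None)[0].reshape(-1,2)
def ray(im,uv,z):
    """world points on plane z for pixels"""
    R,t=w2c(im); K=np.array(im["K"]); uv=np.array(uv,float).reshape(-1,2)
    d=np.c_[(uv-[K[0,2],K[1,2]])/[K[0,0],K[1,1]],np.ones(len(uv))]@R; o=-R.T@t
    return o+d*((z-o[2])/d[:,2])[:,None]
E
python3 - <<'E'
from h import *
s=arm.observe(); print({k:np.round(v,3) for k,v in s.items()})
a=[]
for n in ("scene","side"):
    im=arm.get_image(n); a.append(im["img"]); np.save(f"{n}0.npy",im,allow_pickle=True)
    R,t=w2c(im); print(n,-R.T@t,R[2])
    for q in ("holder","dimmer_top","pointer","loupe","film_can","lightbox","phone","scissors","keys"):
        for r in arm.look_for(im,q)[:3]:
            b=np.array(r["box"])*[512,384,512,384]; print(q,round(r["score"],2),b.round(0))
cv2.imwrite("pics/scene0.png",cv2.resize(a[0],(800,600))); cv2.imwrite("pics/side0.png",cv2.resize(a[1],(800,600)))
E
```

```text
{'clock': np.float64(0.0), 'joints': array([-1.437,  0.435,  0.025,  1.574, -0.012,  1.134, -0.075]), 'dq': array([-0.002, -0.001,  0.   ,  0.002,  0.   ,  0.001, -0.001]), 'joint_efforts': array([-0.0000e+00, -6.6787e+01,  9.8500e-01, -3.1446e+01, -6.1000e-02,
        4.3000e-02,  0.0000e+00]), 'position': array([0.147, 0.607, 0.226]), 'ee_rot': array([ 2.468e+00,  1.943e+00, -2.000e-03]), 'force': array([ 0.142, -0.437,  1.015]), 'ft_torque': array([ 0.002, -0.029,  0.01 ]), 'width': np.float64(0.999)}
scene [ 0.9846176  -0.25009959  1.00617266] [-0.46335253  0.24977287 -0.85024582]
holder 0.79 [269. 104.  43.  38.]
holder 0.75 [197. 213.  60.  55.]
holder 0.72 [108. 169.  51.  40.]
dimmer_top 0.37 [ 74. 257.  46.  61.]
loupe 0.64 [319. 216.  15.  19.]
film_can 0.7 [288. 247.  13.  16.]
film_can 0.23 [172. 153. 188. 162.]
lightbox 0.97 [170. 151. 190. 164.]
phone 0.9 [ 71. 262.  49.  58.]
scissors 0.85 [347. 154.  46.  37.]
scissors 0.25 [173. 152. 187. 164.]
keys 0.67 [360. 120.  21.  16.]
side [0.35359014 0.81499119 0.73598141] [ 0.14910382 -0.7730322  -0.6165949 ]
holder 0.96 [309. 147.  48.  27.]
holder 0.95 [303. 276.  67.  52.]
holder 0.68 [229. 156.  28.  33.]
dimmer_top 0.64 [257. 205.  12.  18.]
loupe 0.49 [177. 207.  15.  28.]
lightbox 0.64 [158. 155. 124. 112.]
phone 0.64 [254. 123.  35.  12.]
phone 0.51 [274. 234.   6.   9.]
keys 0.49 [239. 363.  20.  21.]
```

View pics/scene0.png

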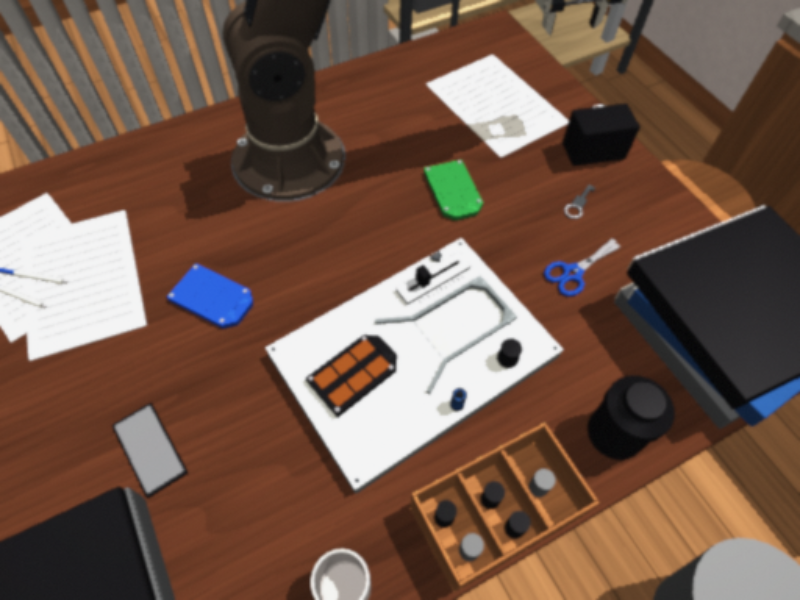

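View pics/side0.png

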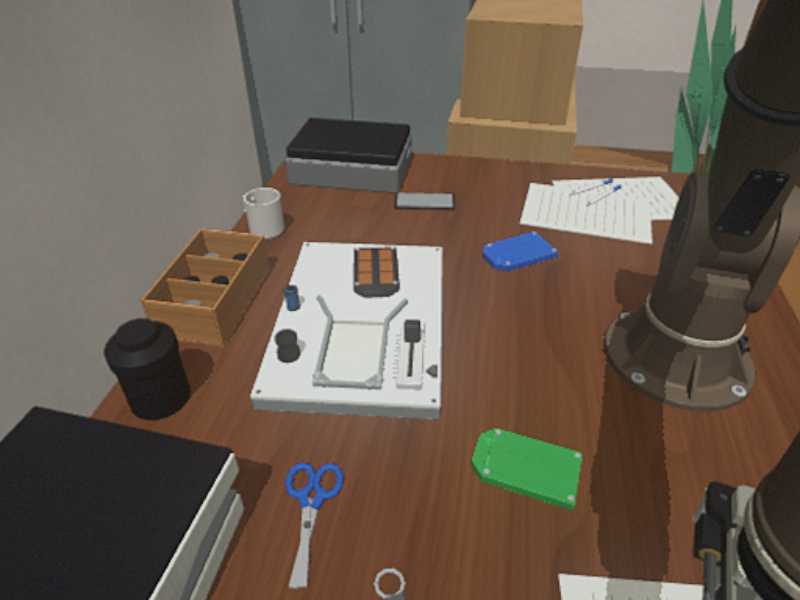

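```bash
cat > fit.py <<'E'
from h import *
def rect(xy,wh=None):
    c,(w,h),a=cv2.minAreaRect(xy.astype(np.float32)*1000); return np.array(c).round(1),round(w,1),round(h,1),round(a,2)
def bedcorners(im):
    # white bed top in image: bright & low saturation, big component; back-project contour to z=.034
    hsv=cv2.cvtColor(im["img"],cv2.COLOR_BGR2HSV); P=pts(im)
    m=((P[...,2]>.025)&(P[...,2]<.095)&(P[...,0]>.25)).astype(np.uint8)
    b=((hsv[...,1]<60)&(hsv[...,2]>120)&(P[...,2]>.024)&(P[...,2]<.04)).astype(np.uint8)
    n,l,st,_=cv2.connectedComponentsWithStats(b); i=1+np.argmax(st[1:,4]); b=(l==i).astype(np.uint8)
    cs,_=cv2.findContours(b,cv2.RETR_EXTERNAL,cv2.CHAIN_APPROX_NONE)
    c=max(cs,key=cv2.contourArea)[:,0]
    return b,ray(im,c,.034)[:,:2]
E
python3 - <<'E'
from fit import *
for n in ("scene","side"):
    im=np.load(f"{n}0.npy",allow_pickle=True).item()
    b,xy=bedcorners(im); print(n,b.sum(),rect(xy)); print(cv2.boxPoints(cv2.minAreaRect(xy.astype(np.float32)*1000)).round(0).tolist())
    P=pts(im); q=P[b>0]; print("bed z",np.nanmedian(q[:,2]))
    hull=cv2.convexHull(xy.astype(np.float32)*1000)
    ins=np.zeros(b.shape,bool)
    z=P[...,2]
    X=np.nan_to_num(P[...,:2]*1000)
    ins=np.array([cv2.pointPolygonTest(hull,(float(x),float(y)),True)>8 for x,y in X.reshape(-1,2)]).reshape(b.shape)
    g=im["img"].astype(int); hsv=cv2.cvtColor(im["img"],cv2.COLOR_BGR2HSV)
    dark=ins&((g.max(-1)<110)|(hsv[...,1]>120))&(z>.03)
    k,l,st,c=cv2.connectedComponentsWithStats(dark.astype(np.uint8))
    for i in range(1,k):
        if st[i,4]>8:
            p=P[l==i]; print(st[i],"mean",np.nanmean(p,0).round(4),"z",np.nanpercentile(p[:,2],[5,50,95]).round(3), rect(p[:,:2][~np.isnan(p[:,0])]))
E
```

```text
scene 12051 (array([570.3,  13.1]), 303.0, 441.0, 6.48)
[[395.0, 215.0], [445.0, -223.0], [746.0, -189.0], [696.0, 249.0]]
bed z 0.033979220014802525
[276 162   5   5  18] mean [0.4181 0.1431 0.0416] z [0.037 0.043 0.045] (array([417. , 142.3]), 12.6, 15.1, 61.79)
[262 170  18  16 121] mean [0.4655 0.0854 0.0721] z [0.048 0.074 0.089] (array([463.6,  90.8]), 58.4, 23.9, 78.13)
[300 183  23  15  43] mean [0.5337 0.191  0.0352] z [0.03  0.036 0.041] (array([535.8, 191.8]), 76.9, 17.0, 25.35)
[ 196  215   58   52 1609] mean [ 0.5698 -0.1058  0.0503] z [0.047 0.05  0.053] (array([ 566.7, -101.8]), 88.5, 148.2, 13.09)
[318 217  16  19 212] mean [0.668  0.1447 0.0682] z [0.042 0.077 0.081] (array([665.8, 147.9]), 33.9, 35.3, 2.24)
[288 249  10  14  95] mean [0.701  0.0223 0.068 ] z [0.042 0.075 0.084] (array([697.9,  23.9]), 20.6, 19.4, 55.66)
side 8201 (array([573.1,  16.4]), 300.8, 451.7, 6.57)
[[398.0, 224.0], [450.0, -225.0], [748.0, -191.0], [697.0, 258.0]]
bed z 0.03513650998249255
[227 159  29  31 761] mean [ 0.5632 -0.0884  0.0507] z [0.042 0.052 0.054] (array([564.4, -97.5]), 86.3, 147.7, 13.34)
[181 182  11  17  77] mean [0.6958 0.0325 0.0663] z [0.037 0.075 0.084] (array([698.8,  30. ]), 24.5, 23.9, 18.86)
[252 193   9   9   9] mean [ 0.4988 -0.0011  0.0379] z [0.035 0.038 0.04 ] (array([499.4,  -1.3]), 42.5, 4.0, 69.18)
[259 205  10  36 181] mean [0.4601 0.1079 0.0694] z [0.048 0.069 0.09 ] (array([454.8, 130.8]), 24.1, 90.5, 10.85)
[176 211  16  21 264] mean [0.6615 0.1596 0.0651] z [0.04  0.069 0.081] (array([664.2, 154.2]), 36.5, 35.7, 20.63)
[273 234   6   7  26] mean [0.4193 0.1516 0.0418] z [0.038 0.042 0.044] (array([418.2, 150. ]), 14.7, 16.2, 43.11)
```

```bash
cat >> h.py <<'E'
from scipy.spatial.transform import Rotation as Rn
BC=np.array([.5703,.0131]); BY=np.radians(6.5)
def b2w(x,y,C=None,A=None):
    """box mm -> world m"""
    A=BY if A is None else A; C=BC if C is None else C
    return C+np.array([np.cos(A)*x-np.sin(A)*y,np.sin(A)*x+np.cos(A)*y])/1000
def w2b(p):
    d=(np.array(p)[...,:2]-BC)*1000; c,s=np.cos(BY),np.sin(BY)
    return np.stack([c*d[...,0]+s*d[...,1],-s*d[...,0]+c*d[...,1]],-1)
def down(th): return Rn.from_matrix(np.array([[np.cos(th),np.sin(th),0],[np.sin(th),-np.cos(th),0],[0,0,-1]]).T.T)
def rel(xyz,th):
    """tool-frame shift mm and turn from the present pose to world xyz (m), tool down, tool x at yaw th"""
    s=arm.observe(); R=Rn.from_rotvec(s["ee_rot"])
    t=R.inv().apply(np.array(xyz)-s["position"])*1000; r=(R.inv()*down(th)).as_rotvec()
    return t.round(1),r.round(4)
E
python3 - <<'E'
from h import *
print(rel([*b2w(0,0),.36],BY))
print(rel([*b2w(-60,0),.36],BY))
E
```

```text
(array([-478.4,  551.3, -133.3]), array([ 0.    , -0.    ,  1.2205]))
(array([-499. ,  495. , -133.3]), array([ 0.    , -0.    ,  1.2205]))
```

>>> play_rows(
  motion=[
    [-1,-50,50,-40,0,0,0.1],
    [-1,-499,495,-133,0,0,1.22],
    [-1,-499,495,-133,0,0,1.22],
    [-1,-499,495,-133,0,0,1.22],
    [-1,-499,495,-133,0,0,1.22],
    [-1,-499,495,-133,0,0,1.22],
    [-1,-499,495,-133,0,0,1.22],
    [-1,-499,495,-133,0,0,1.22],
    [-1,-499,495,-133,0,0,1.22],
    [-1,-499,495,-133,0,0,1.22],
  ],
)

```text
clock: 2.0
position: [0.3999, 0.1887, 0.325]
ee_rot: [-3.136, -0.175, -0.001]
force: [-0.1, 0.7, -0.2]
width: 0.18
```

```bash
python3 -c "
from h import *
print(rel([*b2w(-60,0),.36],BY)); s=arm.observe(); print(s['clock'],s['position'],s['joints'].round(2))"
```

```text
(array([ 89.9, 193.5, -35.1]), array([-0.001 , -0.0007, -0.002 ]))
2.0 [0.39989295 0.18866375 0.32502631] [-1.02  0.03  0.48  1.86 -0.02  1.25 -0.42]
```

>>> play_rows(
  motion=[
    [-1,90,194,-35,0,0,0],
    [-1,90,194,-35,0,0,0],
    [-1,90,194,-35,0,0,0],
    [-1,90,194,-35,0,0,0],
    [-1,90,194,-35,0,0,0],
    [-1,90,194,-35,0,0,0],
    [-1,90,194,-35,0,0,0],
    [-1,90,194,-35,0,0,0],
  ],
)

```text
clock: 2.8
position: [0.5103, 0.0072, 0.3596]
ee_rot: [-3.135, -0.178, 0.0]
force: [0.6, 0.5, -0.3]
width: 0.004
```

Run:
```python
from h import *
im=arm.get_image("wrist"); np.save("wrist0.npy",im,allow_pickle=True); R,t=w2c(im); print(-R.T@t,R.round(2)); s=arm.observe(); print(s["clock"],s["position"]); print(w2b(ray(im,[[0,0],[511,0],[511,383],[0,383]],.034)))
cv2.imwrite("pics/wrist0.png",cv2.resize(im["img"],(800,600)))
```

```text
[0.50135055 0.08274959 0.51639431] [[ 0.99  0.11  0.  ]
 [ 0.11 -0.95  0.28]
 [ 0.03 -0.28 -0.96]]
2.85 [0.51035761 0.00730602 0.35966733]
[[-402.86202618  209.71871968]
 [ 294.67560298  209.30309623]
 [ 447.70749899 -453.57285827]
 [-551.66184089 -451.44015756]]
```

View pics/wrist0.png

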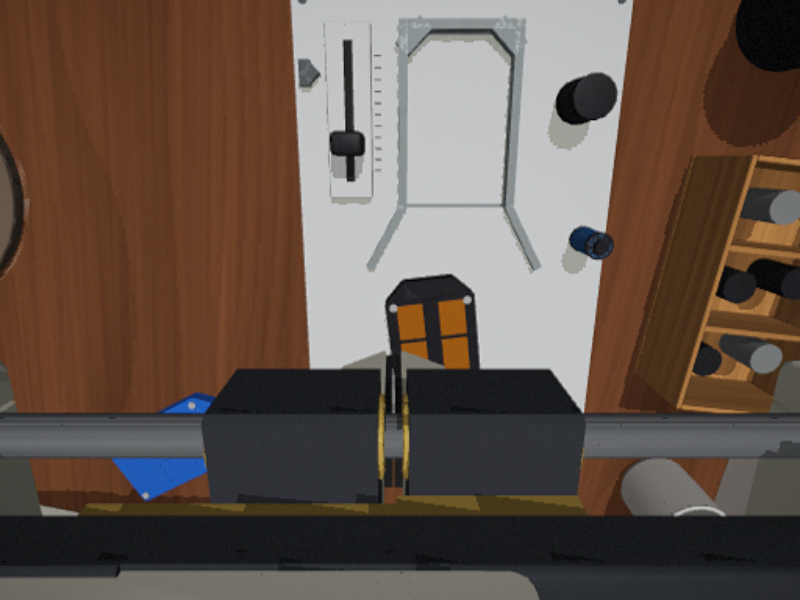

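Run:
```python
from h import *
im=np.load("wrist0.npy",allow_pickle=True).item()
f=lambda uv,z:w2b(ray(im,np.array(uv)*.64,z)).round(1).tolist()
print("mouth line",f([[406,206],[507,206]],.034))
print("far rail inner top z42",f([[428,30],[496,30],[407,150],[513,110]],.042))
print("box left edge",f([[294,60],[302,200],[309,350]],.034),"right",f([[628,40],[604,250]],.034))
print("pointer",f([[320,73],[299,60],[299,88]],.042), "mid")
print("grip top z88.5",f([[330,133],[364,133],[330,155],[364,155],[347,144]],.0885))
print("housing z48",f([[327,23],[371,23],[331,197],[373,197]],.048))
print("holder top z50",f([[411,281],[449,275],[386,306],[475,296],[393,308],[467,300]],.050))
import cv2
c=im["img"][0:135,190:270]; cv2.imwrite("pics/c.png",cv2.resize(c,None,fx=5,fy=4.4,interpolation=cv2.INTER_CUBIC))
```

```text
mouth line [[-47.3, 32.0], [51.2, 31.9]]
far rail inner top z42 [[-29.3, 184.2], [30.0, 184.1], [-46.9, 84.1], [49.3, 118.8]]
box left edge [[-149.0, 161.8], [-148.4, 37.8], [-149.2, -118.6]] right [[149.8, 177.9], [151.1, -11.6]]
pointer [[-125.0, 149.8], [-143.1, 160.4], [-144.4, 137.5]] mid
grip top z88.5 [[-112.3, 96.9], [-84.1, 96.9], [-112.9, 79.4], [-84.4, 79.4], [-98.4, 88.2]]
housing z48 [[-116.5, 188.3], [-78.7, 188.2], [-118.4, 41.7], [-78.8, 41.7]]
holder top z50 [[-42.3, -39.3], [-5.1, -33.3], [-67.0, -65.0], [21.4, -54.8], [-60.1, -67.1], [13.6, -58.9]]
```

View pics/c.png

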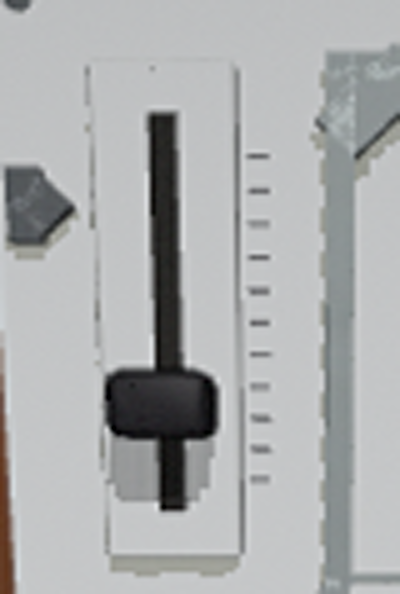

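```bash
sed -i 's/^BC=.*/BC=np.array([.5703,.0131])+.0007*np.array([.9936,.1132]); BY=np.radians(6.5)/' h.py; python3 -c "
from h import *
print(rel([*b2w(-100,-108),.10],BY),rel([*b2w(-100,-108),.038],BY),arm.observe()['force'])"
```

```text
(array([-39.2, 109.5, 259.5]), array([-0.0017, -0.0002,  0.0003])) (array([-39.2, 109.6, 321.5]), array([-0.0017, -0.0002,  0.0003])) [-0.0862759   0.28881071 -0.01588975]
```

>>> play_rows(
  motion=[
    [-1,-39,109.5,40,0,0,0],
    [-1,-39,109.5,80,0,0,0],
    [-1,-39,109.5,130,0,0,0],
    [-1,-39,109.5,180,0,0,0],
    [-1,-39,109.5,230,0,0,0],
    [-1,-39,109.5,270,0,0,0],
    [-1,-39,109.5,300,0,0,0],
    [-1,-39,109.5,315,0,0,0],
    [-1,-39,109.5,321,0,0,0],
    [-1,-39,109.5,321,0,0,0],
  ],
)

```text
clock: 3.85
position: [0.4839, -0.1046, 0.0383]
ee_rot: [-3.134, -0.18, 0.001]
force: [-0.1, -0.2, 0.6]
width: 0.004
```

Run:
```python
from h import *
s=arm.observe(); print(w2b(s["position"]),s["position"],s["force"])
im=arm.get_image("scene"); a=im["img"][190:300,150:290]
cv2.imwrite("pics/s1.png",cv2.resize(a,None,fx=5,fy=5,interpolation=cv2.INTER_CUBIC))
print((proj(im,[[*b2w(-64,-98),.04],[*b2w(-81,-98),.04]])-[150,190])*5)
```

```text
[ -99.85919599 -107.20546957] [ 0.48391424 -0.10464148  0.03830857] [-0.11210082 -0.23406201  0.5572759 ]
[[364.47292877 163.39889082]
 [348.43558853 140.81193343]]
```

View pics/s1.png

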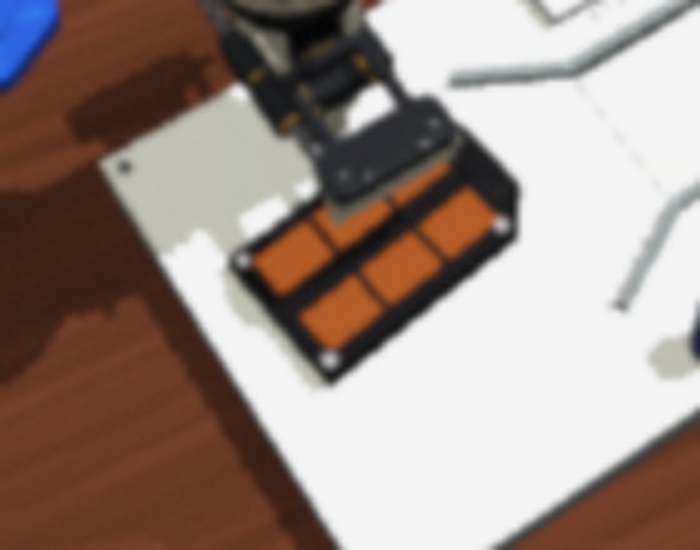

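>>> play_rows(
  motion=[
    [-1,5,0,0,0,0,0],
    [-1,10,0,0,0,0,0],
    [-1,15,0,0,0,0,0],
    [-1,19,0,0,0,0,0],
    [-1,22,0,0,0,0,0],
    [-1,25,0,0,0,0,0],
    [-1,28,0,0,0,0,0],
    [-1,31,0,0,0,0,0],
    [-1,34,0,0,0,0,0],
    [-1,34,0,0,0,0,0],
  ],
)

```text
clock: 4.9
position: [0.5174, -0.1011, 0.0392]
ee_rot: [-3.134, -0.179, 0.002]
force: [-5.2, 0.1, 6.5]
width: 0.005
```

```bash
cat > hold.py <<'E'
from h import *
def holder(im,ztop=.05,zmid=None):
    """holder pose in box frame from its amber windows (their min-area rect), at top height"""
    hsv=cv2.cvtColor(im["img"],cv2.COLOR_BGR2HSV); P=pts(im)
    m=(cv2.inRange(hsv,(5,150,60),(18,255,255))>0)
    XY=w2b(ray(im,np.argwhere(np.ones(m.shape))[:,::-1],ztop)).reshape(*m.shape,2)
    m&=(abs(XY[...,0])<110)&(abs(XY[...,1])<215)
    return XY[m],m
def pose(im,ztop=.05):
    q,m=holder(im,ztop); 
    k=np.float32(q); c,(w,h),a=cv2.minAreaRect(k)
    if w>h: w,h,a=h,w,a-90
    a=(a+90)%180-90
    return np.round([*c,w,h,a],1),m.sum()
E
python3 - <<'E'
from hold import *
print("initial",pose(np.load("scene0.npy",allow_pickle=True).item()),pose(np.load("side0.npy",allow_pickle=True).item()))
s=arm.observe(); print(w2b(s["position"]),s["position"],s["force"])
for n in ("scene","side"): print(n,pose(arm.get_image(n)))
E
```

```text
initial (array([ -18.1, -119.6,   71.8,  118.1,    6.8]), np.int64(871)) (array([ -11.1, -155.9,   91.6,  100. ,  -89.9]), np.int64(72))
[ -66.23472596 -107.48801177] [ 0.51735455 -0.10111581  0.03920237] [-5.15185689  0.1091121   6.52227037]
scene (array([  -6.5, -121.2,   71.9,  119.9,    5.2]), np.int64(650))
side (array([  13.6, -145.3,   87.7,  183.4,   29.1]), np.int64(156))
```

```bash
python3 -c "
from h import *
print(rel([*b2w(-8,-240),.13],BY))"
```

```text
(array([ 58.1, 132.4, -91.1]), array([-0.0025,  0.0008,  0.0007]))
```

>>> play_rows(
  motion=[
    [-1,-15,0,0,0,0,0],
    [-1,-20,10,-40,0,0,0],
    [-0.1,0,50,-90,0,0,0],
    [-0.1,40,90,-91,0,0,0],
    [-0.1,58,132,-91,0,0,0],
    [-0.1,58,132,-91,0,0,0],
    [-0.1,58,132,-91,0,0,0],
  ],
)

```text
clock: 5.7
position: [0.5909, -0.2289, 0.1299]
ee_rot: [-3.137, -0.175, 0.0]
force: [0.1, 0.2, -0.3]
width: 0.383
```

Run:
```python
from hold import *
s=arm.observe(); print(w2b(s["position"]),s["position"],s["force"],s["width"])
print("scene",pose(arm.get_image("scene")))
im=arm.get_image("wrist"); print("wrist",pose(im)); np.save("wrist1.npy",im,allow_pickle=True)
cv2.imwrite("pics/wrist1.png",cv2.resize(im["img"],(800,600)))
```

```text
[  -7.64932212 -242.7404666 ] [ 0.59087437 -0.22886678  0.12989447] [ 0.13038611  0.21226363 -0.30299423] 0.38258256064876633
scene (array([  -6.3, -120.6,   71.6,  118.7,    5.2]), np.int64(885))
wrist (array([  -4.4, -137.2,   67.9,   81.6,    5.1]), np.int64(8203))
```

View pics/wrist1.png

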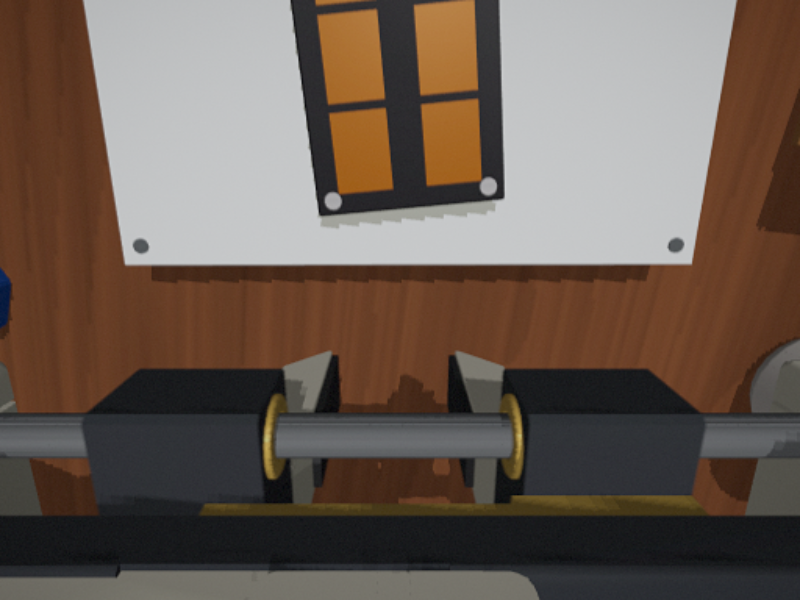

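```bash
python3 -c "
from h import *
print(rel([*b2w(3.5,-211),.038],BY+np.radians(5.2)))"
```

```text
(array([ 12.2, -27.9,  91.3]), array([-0.0033,  0.0017, -0.0904]))
```

>>> play_rows(
  motion=[
    [-0.1,12,-28,0,0,0,-0.09],
    [-0.1,12,-28,40,0,0,-0.09],
    [-0.1,12,-28,75,0,0,-0.09],
    [-0.1,12,-28,88,0,0,-0.09],
    [-0.1,12,-28,91,0,0,-0.09],
    [-0.1,12,-28,91,0,0,-0.09],
  ],
)

```text
clock: 6.4
position: [0.5983, -0.1959, 0.039]
ee_rot: [-3.122, -0.319, 0.003]
force: [0.1, 0.1, 1.5]
width: 0.45
```

```bash
python3 -c "
from h import *
s=arm.observe(); print(w2b(s['position']),s['position'],s['force'],s['width'])
for y,x,a in ((-200,2.6,5.2),(-180,1.7,3.6),(-160,.8,1.8),(-140,0,0)): print(y,rel([*b2w(x,y),.038],BY+np.radians(a)))"
```

```text
[   3.42263411 -210.82374079] [ 0.59826208 -0.19590184  0.03902569] [0.13385168 0.14931693 1.54338134] 0.4497001589483969
-200 (array([  0.2, -10.9,   1.1]), array([-0.0032,  0.0013, -0.0004]))
-180 (array([  1.1, -30.8,   1.1]), array([-0.0032,  0.0013,  0.0275]))
-160 (array([  2. , -50.8,   1.2]), array([-0.0032,  0.0014,  0.059 ]))
-140 (array([  3. , -70.8,   1.3]), array([-0.0032,  0.0014,  0.0904]))
```

>>> play_rows(
  motion=[
    [-0.1,0.2,-6,1,0,0,0],
    [-0.1,0.2,-11,1,0,0,0],
    [-0.1,0.5,-18,1,0,0,0.01],
    [-0.1,0.8,-25,1,0,0,0.02],
    [-0.1,1.2,-32,1,0,0,0.03],
    [-0.1,1.6,-40,1,0,0,0.042],
    [-0.1,2,-48,1,0,0,0.055],
    [-0.1,2.4,-56,1,0,0,0.068],
    [-0.1,2.8,-64,1,0,0,0.08],
    [-0.1,3,-70,1,0,0,0.09],
  ],
)

```text
clock: 7.4
position: [0.5868, -0.1257, 0.0381]
ee_rot: [-3.133, -0.178, 0.003]
force: [0.1, -1.9, 1.0]
width: 0.453
```

```bash
python3 -c "
from hold import *
s=arm.observe(); print(w2b(s['position']),s['position'],s['force'],s['width'])
print(pose(arm.get_image('scene')))
for y,x,a in ((-120,0,0),(0,0,0),): print(y,rel([*b2w(x,y),.038],BY+np.radians(a)))"
```

```text
[ 7.28219469e-03 -1.39756922e+02] [ 0.58682369 -0.12567848  0.03813195] [ 0.14238651 -1.94278147  1.01757899] 0.4525421891982308
(array([ -2.9, -59.3,  71.3, 115. ,   0.2]), np.int64(618))
-120 (array([ -0. , -18.5,   0. ]), array([-0.0045,  0.0022,  0.0004]))
0 (array([   0. , -138.5,    0.6]), array([-0.0045,  0.0022,  0.0004]))
```

>>> play_rows(
  motion=[
    [-0.1,0.3,-8,0,0,0,0],
    [-0.1,0.7,-16,0,0,0,0],
    [-0.1,1,-24,0,0,0,0],
    [-0.1,1.3,-32,0,0,0,0],
    [-0.1,1.5,-40,0,0,0,0],
    [-0.1,1.5,-48,0,0,0,0],
    [-0.1,1.5,-56,0,0,0,0],
    [-0.1,1.5,-64,0,0,0,0],
    [-0.1,1.5,-72,0,0,0,0],
    [-0.1,1.5,-80,0,0,0,0],
  ],
)

```text
clock: 8.45
position: [0.5791, -0.0442, 0.0384]
ee_rot: [-3.132, -0.179, 0.004]
force: [-0.4, -1.5, 0.3]
width: 0.452
```

```bash
python3 -c "
from hold import *
s=arm.observe(); print(w2b(s['position']),s['position'],s['force'],s['width'])
print(pose(arm.get_image('scene')))
for y,x,a in ((24,1,0),): print(y,rel([*b2w(x,y),.038],BY+np.radians(a)))"
```

```text
[  1.5445783  -57.93936927] [ 0.57908909 -0.04421284  0.03835311] [-0.37655464 -1.45255819  0.33684047] 0.45206275083366926
(array([ -1.1,  23.2,  71.1, 113.9,   0.2]), np.int64(507))
24 (array([ -0.5, -80.1,   0.6]), array([-0.0056,  0.0024,  0.002 ]))
```

>>> play_rows(
  motion=[
    [-0.1,0,-8,0,0,0,0],
    [-0.1,0,-17,0,0,0,0],
    [-0.1,0,-26,0,0,0,0],
    [-0.1,0,-35,0,0,0,0],
    [-0.1,0,-44,0,0,0,0],
    [-0.1,0,-53,0,0,0,0],
    [-0.1,0,-61,0,0,0,0],
    [-0.1,0,-68,0,0,0,0],
    [-0.1,0,-73,0,0,0,0],
    [-0.1,0,-76,0,0,0,0],
  ],
)

```text
clock: 9.5
position: [0.5701, 0.0337, 0.0385]
ee_rot: [-3.131, -0.182, 0.005]
force: [0.1, -0.7, -0.0]
width: 0.449
```

```bash
python3 -c "
from hold import *
s=arm.observe(); print(w2b(s['position']),s['position'],s['force'],s['width'])
print(pose(arm.get_image('scene'),.047))
im=arm.get_image('side'); q,m=holder(im); print(q.shape,np.nanmedian(pts(im)[m],0))
for y,x,a in ((24,1,0),): print(y,rel([*b2w(x,y),.038],BY+np.radians(a)))"
```

```text
[ 1.43931742 20.53823779] [0.57010059 0.03374839 0.03854782] [ 0.08152661 -0.65231814 -0.03812768] 0.4492349453865502
(array([ -0.9, 101.4,  71.1, 111.6,   0.4]), np.int64(428))
(21, 2) [0.57928117 0.06209766 0.04433763]
24 (array([-0.5, -3.5,  0.6]), array([-0.0059,  0.0024,  0.0026]))
```

Creep the last millimetres.

>>> play_rows(
  motion=[
    [-0.1,0,-1,0,0,0,0],
    [-0.1,0,-2,0,0,0,0],
    [-0.1,0,-3,0,0,0,0],
    [-0.1,0,-3.5,0,0,0,0],
    [-0.1,0,-3.5,0,0,0,0],
  ],
)

```text
clock: 10.1
position: [0.5699, 0.037, 0.0387]
ee_rot: [-3.131, -0.181, 0.004]
force: [0.4, -2.0, 1.3]
width: 0.447
```

```bash
python3 -c "
from hold import *
s=arm.observe(); print(w2b(s['position']),s['position'],s['force'],s['width'])
print(pose(arm.get_image('scene'),.044))"
```

```text
[ 1.59003406 23.74972468] [0.56988679 0.03695629 0.03870795] [ 0.42508428 -1.96156816  1.27952666] 0.44742418952729485
(array([ -1.2, 104.5,  71.2, 115.7,   0. ]), np.int64(427))
```

>>> play_rows(
  motion=[
    [-0.1,0,8,0,0,0,0],
    [-0.1,0,14,0,0,0,0],
    [-0.1,0,14,-40,0,0,0],
    [-0.1,0,10,-90,0,0,0],
    [-1,-20,0,-140,0,0,0],
    [-1,-40,-10,-190,0,0,0],
    [-1,-40,-10,-200,0,0,0],
    [-1,-40,-10,-200,0,0,0],
  ],
)

```text
clock: 10.95
position: [0.5306, 0.0411, 0.2419]
ee_rot: [-3.128, -0.182, -0.004]
force: [0.4, 0.0, 0.1]
width: 0.153
```

Run:
```python
from hold import *
s=arm.observe(); print(w2b(s["position"]),s["position"],s["force"],s["width"],s["clock"])
im=arm.get_image("wrist"); np.save("wrist2.npy",im,allow_pickle=True)
P=pts(im); q,m=holder(im,.044); print(pose(im,.044))
p=P[m]; b=w2b(p); A=np.c_[b,np.ones(len(b))]; print("plane",np.linalg.lstsq(A,p[:,2],rcond=None)[0],np.nanmedian(p[:,2]))
print("bed z",np.nanmedian(P[:,:,2][(abs(w2b(P)[...,0])<120)&(abs(w2b(P)[...,1]+60)<20)]))
cv2.imwrite("pics/wrist2.png",cv2.resize(im["img"],(800,600)))
```

```text
[-36.94419171  32.34832265] [0.53062688 0.04113742 0.24189891] [0.43726336 0.02971211 0.10390559] 0.1531761948138756 10.95
(array([ -1. , 103.4,  67.7, 115.3,   0.2]), np.int64(4927))
 ** On entry to DLASCL parameter number  4 had an illegal value
 ** On entry to DLASCL parameter number  4 had an illegal valueTraceback (most recent call last):
  File "<stdin>", line 5, in <module>
    x, resids, rank, s = _umath_linalg.lstsq(a, b, rcond,
                         ~~~~~~~~~~~~~~~~~~~^^^^^^^^^^^^^
                                             signature=signature)
                                             ^^^^^^^^^^^^^^^^^^^^
    raise LinAlgError("SVD did not converge in Linear Least Squares")
numpy.linalg.LinAlgError: SVD did not converge in Linear Least Squares
```

Run:
```python
from hold import *
im=np.load("wrist2.npy",allow_pickle=True).item()
P=pts(im); q,m=holder(im,.044)
p=P[m]; p=p[~np.isnan(p[:,0])]; b=w2b(p); A=np.c_[b,np.ones(len(b))]; print("plane",np.linalg.lstsq(A,p[:,2],rcond=None)[0],np.median(p[:,2]),len(p))
B=w2b(P); print("bed z",np.nanmedian(P[...,2][(abs(B[...,0])<45)&(abs(B[...,1]-10)<10)]),"z of holder at rear / nose",[np.nanmedian(P[...,2][(abs(B[...,0])<40)&(abs(B[...,1]-y)<5)]) for y in (38,75,110,150,170)])
cv2.imwrite("pics/wrist2.png",cv2.resize(im["img"],(800,600)))
```

```text
plane [ 4.19061556e-07 -5.96661512e-07  4.31097881e-02] 0.04304015412825941 4905
bed z 0.032691542985677925 z of holder at rear / nose [np.float64(0.04368060979637038), np.float64(0.04293491392475126), np.float64(0.042937671251675164), np.float64(0.04289721994954192), np.float64(0.042521931376643965)]
```

View pics/wrist2.png

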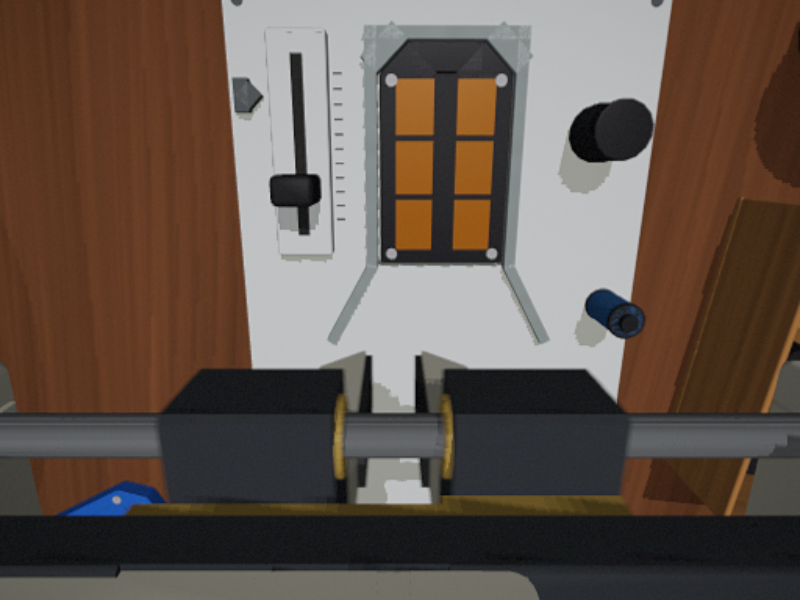

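Run:
```python
from h import *
im=np.load("wrist2.npy",allow_pickle=True).item()
f=lambda uv,z:w2b(ray(im,np.array(uv)*.64,z)).round(1).tolist()
print("pointer",f([[262,97],[234,78],[235,112]],.042))
print("grip top",f([[270,176],[320,176],[295,190],[295,176],[295,205]],.0885),"housing",f([[266,28],[327,28],[280,254],[333,254]],.048))
print(rel([*b2w(-99,50),.15],BY),rel([*b2w(-99,50),.062],BY))
```

```text
pointer [[-125.6, 149.3], [-143.6, 161.1], [-144.8, 139.7]]
grip top [[-112.5, 98.5], [-81.7, 98.6], [-97.5, 90.1], [-97.1, 98.5], [-98.0, 80.9]] housing [[-118.6, 190.0], [-79.2, 190.1], [-118.6, 42.3], [-80.1, 42.3]]
(array([-61.5, -17. ,  90.1]), array([-0.0072, -0.0005,  0.0027])) (array([-61.6, -16.4, 178.1]), array([-0.0072, -0.0005,  0.0027]))
```

>>> play_rows(
  motion=[
    [-1,-40,-10,30,0,0,0],
    [-1,-61,-16,70,0,0,0],
    [-1,-61,-16,120,0,0,0],
    [-1,-61,-16,160,0,0,0],
    [-1,-61,-16,176,0,0,0],
    [-1,-61,-16,178,0,0,0],
    [-1,-61,-16,178,0,0,0],
  ],
)

```text
clock: 11.7
position: [0.4672, 0.0504, 0.0615]
ee_rot: [-3.13, -0.18, 0.003]
force: [-1.0, -0.7, 0.6]
width: 0.003
```

```bash
python3 -c "
from h import *
s=arm.observe(); print(w2b(s['position']),s['position'],s['force'],s['width'])
print(rel([*b2w(-99,120),.062],BY))"
```

```text
[-98.95434392  48.76930147] [0.46715643 0.0504331  0.06151774] [-1.03826621 -0.69900842  0.60035884] 0.0034719759532738995
(array([  0.1, -71.2,  -0. ]), array([-0.0062,  0.0015,  0.0016]))
```

>>> play_rows(
  motion=[
    [-1,0,-9,0,0,0,0],
    [-1,0,-18,0,0,0,0],
    [-1,0,-26,0,0,0,0],
    [-1,0,-34,0,0,0,0],
    [-1,0,-42,0,0,0,0],
    [-1,0,-50,0,0,0,0],
    [-1,0,-58,0,0,0,0],
    [-1,0,-66,0,0,0,0],
    [-1,0,-72,0,0,0,0],
    [-1,0,-74,0,0,0,0],
  ],
)

```text
clock: 12.7
position: [0.4585, 0.1248, 0.0619]
ee_rot: [-3.13, -0.182, 0.003]
force: [0.5, -1.7, 1.1]
width: 0.006
```

Run:
```python
from hold import *
s=arm.observe(); print(w2b(s["position"]),s["position"],s["force"],s["clock"])
im=arm.get_image("wrist"); np.save("wrist3.npy",im,allow_pickle=True); print(pose(im,.044),w2b(ray(im,[[0,0],[511,0],[256,383]],.0885)))
cv2.imwrite("pics/wrist3.png",cv2.resize(im["img"],(800,600)))
im=arm.get_image("side"); np.save("side3.npy",im,allow_pickle=True)
```

```text
[-99.14773665 123.62157768] [0.45849076 0.12478232 0.06187683] [ 0.51457535 -1.70065426  1.06747937] 12.7
(array([ -1.6, 107.4,  68.1, 108.2,   0.2]), np.int64(9701)) [[-192.59962493  235.32124973]
 [  -3.62634219  235.60270217]
 [ -96.87688617   57.01099054]]
```

View pics/wrist3.png

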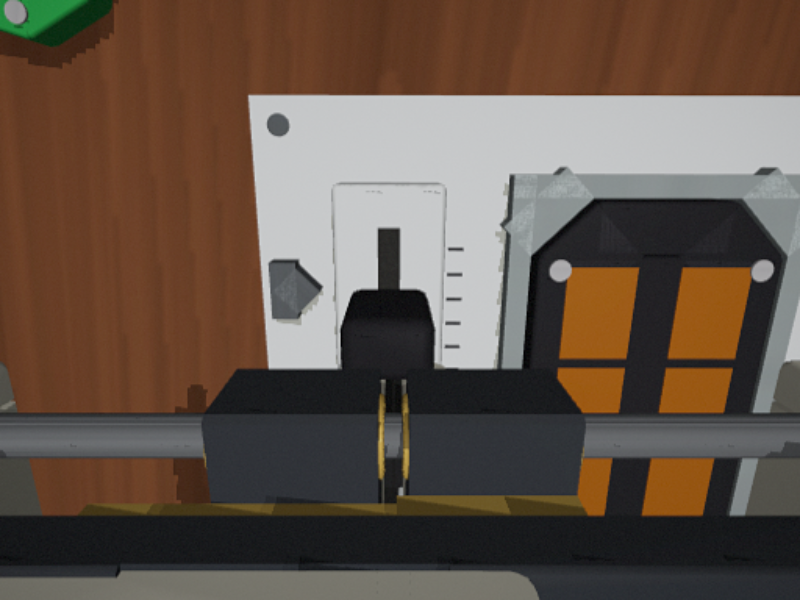

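Run:
```python
from h import *
im=np.load("wrist3.npy",allow_pickle=True).item()
f=lambda uv,z:w2b(ray(im,np.array(uv)*.64,z)).round(1).tolist()
print("pointer",f([[321,289],[272,261],[272,319]],.042),"grip front bottom",f([[388,291]],.0485),"housing",f([[390,184]],.048),"box far edge",f([[300,96],[700,96]],.034))
P=pts(im)
for v in range(180,240,4):
    p=P[v,245:252].mean(0); print(v,w2b(p).round(1),p[2].round(4),end=" ")
```

```text
pointer [[-126.4, 152.5], [-144.1, 163.2], [-145.6, 140.7]] grip front bottom [[-101.2, 153.5]] housing [[-100.5, 191.2]] box far edge [[-132.3, 220.7], [8.6, 220.9]]
180 [-101.4  156.8] 0.0471 184 [-101.4  154.5] 0.0473 188 [-101.3  155.2] 0.0585 192 [-101.2  155.4] 0.0667 196 [-101.1  155.4] 0.0738 200 [-101.1  155.3] 0.0799 204 [-101.   154.7] 0.0843 208 [-101.   153.6] 0.0865 212 [-101.  152.] 0.0875 216 [-101.   150.1] 0.0873 220 [-101.  148.] 0.0869 224 [-101.  146.] 0.0869 228 [-101.   144.3] 0.0873 232 [-101.   142.3] 0.0873 236 [-101.   140.1] 0.0868
```

>>> play_rows(
  motion=[
    [-1,0,-2,0,0,0,0],
    [-1,0,-4,0,0,0,0],
    [-1,0,-6,0,0,0,0],
    [-1,0,-6,0,0,0,0],
    [-1,0,10,0,0,0,0],
    [-1,0,30,-20,0,0,0],
    [-1,0,40,-60,0,0,0],
    [-1,0,40,-110,0,0,0],
    [-1,0,40,-140,0,0,0],
    [-1,0,40,-140,0,0,0],
  ],
)

```text
clock: 13.8
position: [0.4656, 0.0842, 0.2053]
ee_rot: [-3.127, -0.181, -0.006]
force: [0.4, -0.7, -0.4]
width: 0.004
```

Run:
```python
from hold import *
s=arm.observe(); print(w2b(s["position"]),s["position"],s["force"],s["clock"])
im=arm.get_image("wrist"); np.save("wrist4.npy",im,allow_pickle=True); print(pose(im,.044))
P=pts(im); print(P.shape)
pr=proj(im,[[*b2w(-99,150),.0885],[*b2w(-130,150),.042]]); print(pr)
x,y=pr.mean(0).astype(int); x0,y0=max(x-70,0),max(y-52,0)
cv2.imwrite("pics/wrist4.png",cv2.resize(im["img"][y0:y0+105,x0:x0+140],None,fx=5,fy=5,interpolation=cv2.INTER_CUBIC)); print(x0,y0)
```

```text
[-96.6949182   82.44931394] [0.46558864 0.08415238 0.20528805] [ 0.40831674 -0.72726897 -0.3680934 ] 13.8
(array([-1.600e+00,  1.033e+02,  6.830e+01,  1.152e+02,  1.000e-01]), np.int64(5378))
(384, 512, 3)
[[248.40877143 112.56331237]
 [217.40319513 111.23763144]]
162 59
```

View pics/wrist4.png

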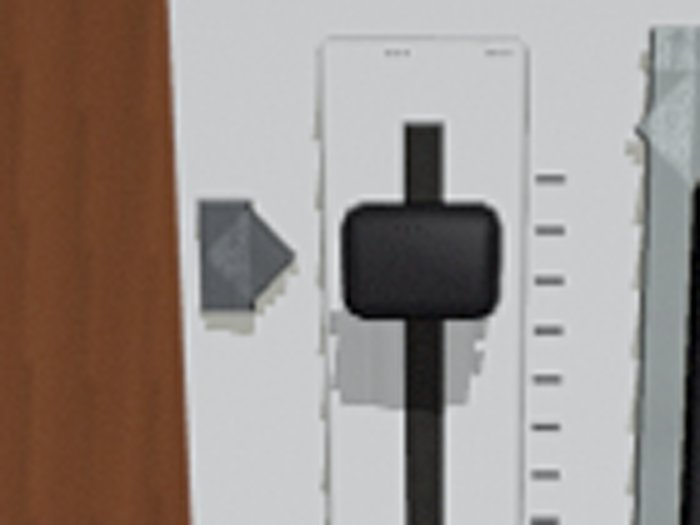

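Run:
```python
from h import *
im=np.load("wrist4.npy",allow_pickle=True).item(); R,t=w2c(im); print("cam",w2b(-R.T@t),(-R.T@t)[2])
f=lambda uv,z:w2b(ray(im,np.array(uv)/5+[162-.4,59-.4],z)).round(1).tolist()
print("pointer",f([[295,256],[200,201],[200,312]],.042),"grip",f([[422,203],[422,319],[422,261]],.0885),f([[422,203],[422,319]],.085),"hous",f([[422,37]],.048))
P=pts(im); B=w2b(P)
g=(abs(B[...,0]+99)<12)&(P[...,2]>.083); print("grip top pts y",np.percentile(B[g][:,1],[1,50,99]),np.median(P[g][:,2]))
print(w2b(arm.observe()["position"]))
```

```text
cam [-97.87888623 157.34656591] 0.3626312977552569
pointer [[-126.8, 151.4], [-145.2, 161.8], [-146.1, 140.5]] grip [[-101.0, 160.9], [-101.1, 141.8], [-101.0, 151.5]] [[-101.1, 160.9], [-101.1, 141.6]] hous [[-101.4, 191.3]]
grip top pts y [ 79.06913492 108.30811026 156.19777331] 0.2941782767835828
[-97.92309975  82.8855959 ]
```

Run:
```python
from hold import *
a=np.load("scene0.npy",allow_pickle=True).item(); im=arm.get_image("scene")
for q in ("loupe","film_can","phone","scissors","keys"):
    r=arm.look_for(im,q)[:1]; print(q,[(np.array(x["box"])*[512,384,512,384]).round(0) for x in r])
im=arm.get_image("wrist"); P=pts(im); q,m=holder(im,.044); p=P[m]; p=p[~np.isnan(p[:,0])]; b=w2b(p)
print("plane mm/mm",np.linalg.lstsq(np.c_[b,np.ones(len(b))],p[:,2]*1000,rcond=None)[0],pose(im,.044))
s=arm.observe(); print(s["force"],s["clock"],np.abs(s["dq"]).max()); print(arm.sign_off())
```

```text
loupe [array([319., 213.,  14.,  25.])]
film_can [array([288., 248.,  12.,  16.])]
phone [array([ 73., 262.,  46.,  57.])]
scissors [array([348., 155.,  46.,  37.])]
keys [array([364., 118.,  17.,  18.])]
plane mm/mm [ 1.04604175e-03 -4.78481504e-04  4.31868781e+01] (array([ -1.3, 103.4,  68.3, 115.3,   0. ]), np.int64(5510))
[-0.86419354 -0.03991061 -0.17026747] 14.2 0.004922946607111419
the job is handed in; nothing more can be done
None
```

The film holder is seated in the pocket and the dimmer grip is level with the pointer. I handed the job in at about 14 s on the robot's clock.

- **Holder:** I nudged it sideways, then pushed it nose first from behind with two fingers until it dropped in. The last check showed it square to the pocket (0.0°) and flat (slope about 1 mm per metre). Its top read about 43 mm above the table against the specified 44. The bed read 32.7 instead of 34 in the same kind of picture, so the offset comes from the camera.
- **Dimmer:** I then pushed the grip along its track in two steps and backed off. The final close-up put its middle at y 151.5 (151.3 from its two edges), with the pointer at y 151.2–151.4. Earlier pictures put the pointer 1–2 mm lower, so I compared the two within one picture.
- **Bystanders:** Loupe, film can, phone, scissors and keys came out within 2–4 pixels of their starting places. The loupe's box came out 6 pixels taller than at the start, which I put down to detector noise. I did not look at a final full-scene picture by eye.

The first sideways nudge turned the holder only 1.6° of the nearly 7° wanted; I made up the rest while pushing. The largest force I saw between moves was about 8 N. The gripper was clear of everything at the end.

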